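Load the bead polisher

TASK

Lever the polisher's blue lid open with the flat blade, keeping the gripper and arm off the lid, until the lid stands upright or leans back. Then pour all six red beads from the dipper cup, from close above, into the polisher's basin. Finish with the lid left open, the blade lying flat and the cup standing upright on the bench, both let go, and everything else on the bench where it was.

Things in the scene. Friction and masses are not known exactly. Their poses are not given: they have to be found in the camera images.
- polisher: Bead polisher, the white box 130 (x) x 140 (y) x 70 high fixed to the bench, blue control panel on its front. Origin: centre of its underside; its front (-x axis) faces roughly to the robot, z up. Walls 12 thick; the open basin inside is 106 x 116, its floor 24 above the bench and its rim at 70.
- basin (a point): Centre of the basin's floor, 24 above the bench, 46 below the rim; axes as the polisher's.
- hinge (a joint): Angle of the polisher's lid (rad): 0 shut, grows as the lid opens upward to its stop at 1.95; 1.57 is upright. The hinge lies along the polisher's y axis at its rear top edge (x +65, z 73 in the polisher's frame). Stiff: the lid stays where it is left (about 2 N at the lip).
- lid: The lid, a blue plate 130 x 140 x 6 thick that covers the whole box (z 70 to 76 when shut). Origin on the hinge line, at mid thickness; the plate runs to -x; z is its upper side.
- lid_lip (a point): Middle of the underside of the lid's free end: a yellow lip 70 wide, 6 thick, that juts 15 past the polisher's front wall, with open air below it (underside 70 above the bench when shut). In the lid's frame x -145, z -3.
- blade: Opening blade, lying on the bench: wooden handle 100 long (x -50 to 50), 14 wide, 22 high, then a flat steel blade 20 wide, 3 thick, from x 50 to x 150, its mid-plane 11 above the underside. Origin: underside at the middle of the handle; x points to the tip, z up. 70 g.
- blade_grip (a point): A good place to grip the handle: x 35, z 11 in the blade's frame, 115 behind the tip; 14 wide along y.
- blade_tip (a point): End of the flat blade (x 150, z 11).
- cup: Aluminium dipper cup, flaring from radius 34 at the foot to 58 at the rim, 46 high, wall 4, with six beads in it. Origin: centre of its underside, z up. On its -x side a black flat tab rises from (x -50, z 20), leaning outward (to -x) 40 degrees from vertical: 92 long, 26 wide along y, 10 thick. 160 g.
- cup_grip (a point): Point on the tab's centre line, 66 from its lower end (x -92, z 71 in the cup's frame); the tab's two flat faces, 10 apart, look along (0.77, 0, 0.64) and back. Axes as the cup's.
- cup_lip (a point): Point of the rim across from the tab (x 58, z 46), where the beads leave when the cup is tipped that way.
- jar: Bystander: glass jar with blue cap, diameter 72, 100 high. Origin under its centre.
- tin: Bystander: flat red tin, diameter 54, 18 high. Origin under its centre.
- tray: Bystander: small black tray 90 x 60 x 16. Origin under its centre.
- hammer: Bystander: small hammer lying on the bench.
- block: Bystander: steel bench block 80 x 80 x 22. Origin under its centre.
- bead0: Dark red faceted bead, 17 across, 14 high, 10 g, polished; starts in the cup. Origin: its centre.
- bead1: Dark red faceted bead, 17 across, 14 high, 10 g, polished; starts in the cup. Origin: its centre.
- bead2: Dark red faceted bead, 17 across, 14 high, 10 g, polished; starts in the cup. Origin: its centre.
- bead3: Dark red faceted bead, 17 across, 14 high, 10 g, polished; starts in the cup. Origin: its centre.
- bead4: Dark red faceted bead, 17 across, 14 high, 10 g, polished; starts in the cup. Origin: its centre.
- bead5: Dark red faceted bead, 17 across, 14 high, 10 g, polished; starts in the cup. Origin: its centre.
Not all that is in view belongs to the job. There is more than one size of the blade; the job needs the largest.

How it is judged:
By the outcome, as a careful person would: the job done as asked, in the order asked, and still so for the second after the job is handed in, with the robot touching nothing.
It also fails if it takes over 72 s, if anything falls off the work surface, if the arm or the gripper's body presses on something with over 40 N, if the wrist force passes 120 N, or if a joint passes its speed limit or range.

ROBOT

A 7-joint arm with a two-finger parallel gripper is mounted at the origin on the work surface. World frame = base frame: x ahead of the robot, y to its left, z up, the work surface at z = 0. Lengths are in m, angles in rad, forces in N, time in s.
With the tool pointing down it reaches from about 0.425 to 0.875 m from the base axis. Payload 9.9 kg.
Tool frame: the origin (TCP) lies midway between the tips of the shut fingers; the grasp point (between the pads) lies 19 mm behind it; z points along the fingers, y is the line along which they close (so a half turn about z gives the same grasp; the last joint's range is limited). The gripper opens to 85 mm and grips with 20 to 120 N. Pads are 22 mm wide; open, the fingers measure 114 mm over their backs; the gripper's body (76 mm by 85 mm) begins 54 mm behind the grasp point. The pads swing forward as they close: fully open they stand 13 mm farther back than shut.
Start: joints at [1.074, 0.576, 0.025, 1.437, -0.015, 1.129, -0.057], TCP at [0.271, -0.618, 0.231] pointing down, gripper open.
Joint ranges: [-2.76, 2.76], [-0.34, 2.15], [-1.52, 1.57], [0.19, 2.46], [-1.09, 4.23], [0.17, 1.99], [-2.82, 2.82]. Speed limits (rad/s): [2.22, 2.22, 3.01, 3.01, 3.14, 3.14, 3.14].

INTERFACE

Orientations are given as [roll, pitch, yaw] about the fixed x, y, z axes, in that order (R = Rz(yaw) Ry(pitch) Rx(roll)).
In Python, from workcell import arm, eyes, ticket gives the robot as it stands.
- The arm moves only by the shell command python3 -m inch 'ROWS'. ROWS is JSON, a list of rows, each a list of 3 entries, a list of its own where there are three numbers: the turn, a rotation vector about the tool's x, y, z in rad, then the shift along the tool's x, y, z in m, then the opening, from 0 (shut) to 1 (fully open). In form: [[[rx, ry, rz], [x, y, z], claw], ...]. A call has exactly 8 rows; each row shifts and turns the commanded pose from where the row before left it, along the tool's axes as they then stand; what a row does not reach is not made up. A row lasts 1/8 s, in which the tool goes at most 62.5 mm and 10.7 degrees, less where a joint would pass 70% of its speed; a pose out of reach is approached as far as the arm can. A call with a gripper value outside its range is refused whole. The fingers move at their own pace and stop on an object; the grip force is fixed at half the most. Time passes only in rows, so rows that do not move let the fingers close, or fill a call up. It gives the time, the measured TCP pose, the force, the opening and the grip force at its end, in the units of the state.
- arm.observe(): the state, without advancing time (a new reading comes with each control period).
- eyes.get_image(name): name is "side" or "top"; returns a dict with "color" (420x560x3 uint8, red, green, blue), "fovy" (degrees; the focal length in pixels is half the picture's height over the tangent of half this angle, whatever the lens; pixels are square), "cx", "cy" (the principal point, pixels), "R" (3x3) and "t" (3): a world point X has camera coordinates R X + t. Camera axes: x right, y down, z forward; pixel columns grow to the right and rows downward; lengths in m; the calibration is good to about 2 mm. A picture is of the moment at which its call begins. There is no depth.
- ticket.close_job(): hands the job in; it is judged then, once.
The state is a dict: "time_s": time; "joints": joint angles; "joint_velocities": joint speeds; "joint_torque": joint torques, N m; "position": TCP position; "eef_rot": TCP orientation; "ft_force": force on the tool from outside, world axes, zero at the start; "ft_torque": the same for the moment, N m; "finger_gap": finger opening in m; "finger_force": force on a finger pad.
Only numpy, scipy, OpenCV 4.12 (cv2) and the standard library are available. Lean on these libraries where they do the work, as an engineer would, in place of code of your own. Each camera call takes 0.05 s, during which the arm holds its last target. There are 200 camera calls.

## Working session

There is one attempt and no reset: what is moved stays moved. The work goes in short steps, Python scripts to look and compute and a shell command to move; the robot and the scene stay as the last step left them, time stands still between calls to the robot, and variables do not carry over. Pictures are saved under pics/ and viewed, at most 10 in all, crops included, and the job is handed in when it is done.

```bash
mkdir -p pics; ls; python3 - <<'E'
from workcell import arm, eyes
import cv2, numpy as np, pickle
s=arm.observe(); print({k:np.round(v,3).tolist() for k,v in s.items()})
for n in("side","top"):
    d=eyes.get_image(n); pickle.dump(d,open(n+'0.pkl','wb')); cv2.imwrite(f'pics/{n}0.png',d['color'][:,:,::-1])
    print(n,d['fovy'],d['cx'],d['cy'],np.round(d['R'],3).tolist(),np.round(d['t'],3),np.round(-d['R'].T@d['t'],3))
E
```

```text
pics
{'time_s': 0.0, 'joints': [1.074, 0.577, 0.025, 1.438, -0.015, 1.129, -0.057], 'joint_velocities': [0.0, -0.001, 0.0, -0.0, 0.0, -0.001, -0.001], 'joint_torque': [0.0, -76.575, 2.251, -28.596, 0.015, 0.013, -0.0], 'position': [0.271, -0.618, 0.23], 'eef_rot': [-3.14, 0.0, 0.413], 'ft_force': [0.282, 0.339, 0.637], 'ft_torque': [-0.026, 0.037, -0.025], 'finger_force': 0.0, 'finger_gap': 0.085}
side 49.72703696208427 283.0120059669522 211.78665210492036 [[-0.771, -0.637, 0.009], [-0.36, 0.423, -0.831], [0.526, -0.644, -0.555]] [0.409 0.226 1.121] [-0.193  0.886  0.807]
top 42.7425658381325 285.5890213446402 216.42257114643576 [[0.027, -1.0, 0.0], [-0.983, -0.026, -0.181], [0.181, 0.005, -0.983]] [-0.     0.517  1.442] [0.247 0.006 1.512]
```

View pics/top0.png

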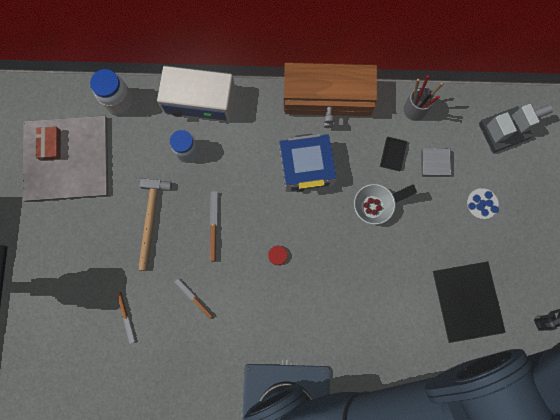

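View pics/side0.png

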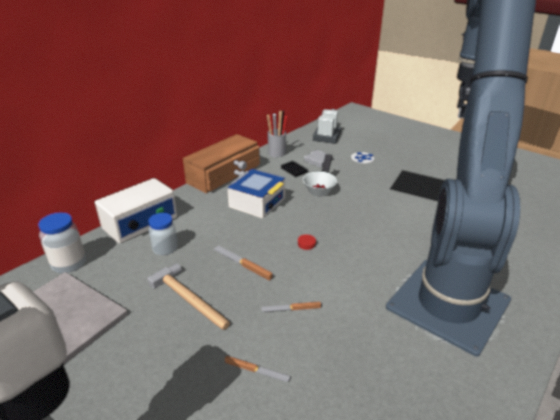

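The top view shows the polisher at about (308,162) with its yellow lip at (312,184). The cup is at (375,205) with its tab toward (405,192). The largest blade has its handle at (212,243) and its tip at (214,193). The tin is at (278,255).

```bash
cat >h.py <<'E'
import numpy as np, cv2, pickle
def ray(d,uv):
    f=d['color'].shape[0]/2/np.tan(np.radians(d['fovy'])/2)
    v=d['R'].T@np.array([(uv[0]-d['cx'])/f,(uv[1]-d['cy'])/f,1.]); return -d['R'].T@d['t'],v
def plane(d,uv,z):
    o,v=ray(d,uv); return o+v*(z-o[2])/v[2]
def proj(d,X):
    f=d['color'].shape[0]/2/np.tan(np.radians(d['fovy'])/2)
    c=d['R']@np.asarray(X)+d['t']; return np.array([d['cx']+f*c[0]/c[2],d['cy']+f*c[1]/c[2]])
def two(d1,u1,d2,u2):
    o1,a=ray(d1,u1);o2,b=ray(d2,u2)
    k=np.linalg.lstsq(np.c_[a,-b],o2-o1,rcond=None)[0]; p,q=o1+a*k[0],o2+b*k[1]
    return (p+q)/2,np.linalg.norm(p-q)
def blobs(d,lo,hi,roi,amin=15):
    hsv=cv2.cvtColor(d['color'],cv2.COLOR_RGB2HSV); m=cv2.inRange(hsv,lo,hi); x0,y0,x1,y1=roi
    k=np.zeros_like(m);k[y0:y1,x0:x1]=m[y0:y1,x0:x1]
    c,_=cv2.findContours(k,cv2.RETR_EXTERNAL,cv2.CHAIN_APPROX_NONE)
    return [q for q in sorted(c,key=cv2.contourArea,reverse=True) if cv2.contourArea(q)>=amin]
E
python3 - <<'E'
from h import *
d=pickle.load(open('top0.pkl','rb'))
c=d['color'][125:275,180:430]; cv2.imwrite('pics/crop0.png',cv2.resize(c[:,:,::-1],None,fx=3.2,fy=3.2,interpolation=cv2.INTER_CUBIC))
def show(n,lo,hi,roi,z):
    for q in blobs(d,lo,hi,roi)[:3]:
        r=cv2.minAreaRect(q); b=cv2.boxPoints(r)
        print(n,cv2.contourArea(q),np.round(r[0],1),'ctr',np.round(plane(d,r[0],z),3),'box',[np.round(plane(d,p,z)[:2],3).tolist() for p in b])
show('handle',(5,100,60),(18,255,255),(195,185,230,270),.022)
show('steel',(0,0,110),(179,60,255),(203,185,224,228),.0125)
show('lip',(22,120,90),(35,255,255),(280,130,345,200),.076)
show('lid',(100,120,50),(125,255,255),(270,130,345,195),.076)
show('cup',(0,0,120),(179,60,255),(350,180,400,230),.046)
show('tab',(0,0,0),(179,255,45),(390,175,420,215),.07)
show('tin',(0,150,60),(8,255,255),(262,240,295,270),.018)
E
```

```text
handle 128.0 [212.2 242.5] ctr [0.441 0.217 0.022] box [[0.392, 0.223], [0.491, 0.224], [0.491, 0.21], [0.392, 0.209]]
steel 383.5 [210.5 205.7] ctr [0.548 0.228 0.012] box [[0.489, 0.262], [0.617, 0.245], [0.608, 0.194], [0.48, 0.212]]
steel 47.0 [222. 209.] ctr [0.539 0.195 0.012] box [[0.592, 0.201], [0.592, 0.195], [0.488, 0.19], [0.487, 0.196]]
lip 112.0 [311.  183.8] ctr [ 0.604 -0.054  0.076] box [[0.606, -0.019], [0.617, -0.087], [0.602, -0.089], [0.591, -0.022]]
lid 2056.5 [307.3 159.1] ctr [ 0.674 -0.043  0.076] box [[0.726, 0.037], [0.75, -0.103], [0.623, -0.121], [0.6, 0.016]]
cup 1264.0 [374. 204.] ctr [ 0.558 -0.232  0.046] box [[0.614, -0.176], [0.617, -0.288], [0.503, -0.287], [0.5, -0.177]]
tab 164.0 [404.2 192.9] ctr [ 0.587 -0.311  0.07 ] box [[0.583, -0.278], [0.613, -0.334], [0.591, -0.345], [0.561, -0.289]]
tin 242.0 [277.5 255. ] ctr [0.412 0.033 0.018] box [[0.436, 0.058], [0.438, 0.01], [0.387, 0.009], [0.386, 0.056]]
```

View pics/crop0.png

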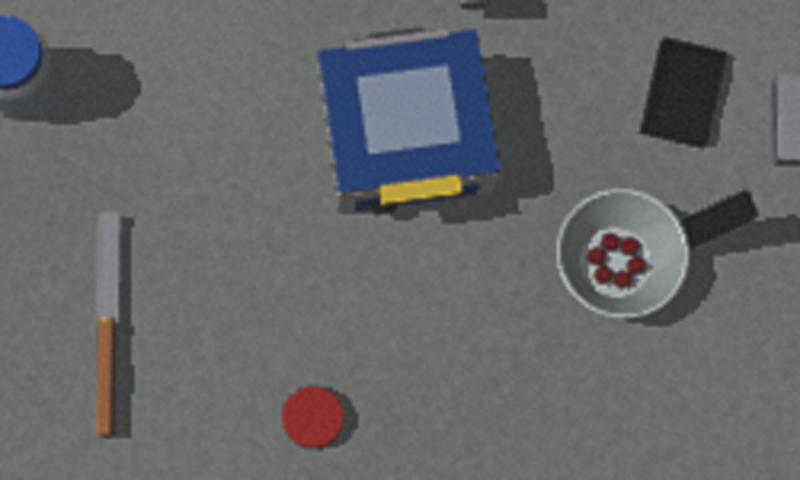

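```bash
python3 - <<'E'
from h import *
d=pickle.load(open('top0.pkl','rb'))
print('tip',plane(d,(214.1,191.6),.0125),'butt',plane(d,(212.5,260.5),.02))
print('tabend',plane(d,(414.7,188.4),.0905),'tabroot',plane(d,(396,201.5),.04),'cup',plane(d,(374.5,204),.046))
E
python3 -m inch '[[[0,0,0.138],[0,0,0],1],[[0,0,0.138],[0,0,0],1],[[0,0,0.137],[0,0,0],1],[[0,0,0],[0.04,-0.045,0],1],[[0,0,0],[0.04,-0.045,0],1],[[0,0,0],[0.04,-0.045,0],1],[[0,0,0],[0.04,-0.045,0],1],[[0,0,0],[0.04,-0.045,0],1]]'
python3 -m inch '[[[0,0,0],[0,-0.06,0],1],[[0,0,0],[0,-0.06,0],1],[[0,0,0],[0,-0.06,0],1],[[0,0,0],[0,-0.06,0],1],[[0,0,0],[0,-0.06,0],1],[[0,0,0],[0,-0.06,0],1],[[0,0,0],[0,-0.06,0],1],[[0,0,0],[0,-0.06,0],1]]'
python3 -c "
from workcell import arm;print(arm.observe()['joints'])"
```

```text
tip [0.58957526 0.22025944 0.0125    ] butt [0.39121289 0.21362298 0.02      ]
tabend [ 0.59529575 -0.33562574  0.0905    ] tabroot [ 0.56854108 -0.29474996  0.04      ] cup [ 0.55849128 -0.23350906  0.046     ]
time_s: 1.1
position: [0.4718, -0.3916, 0.231]
eef_rot: [-3.141, 0.0, -0.0]
ft_force: [0.0, -0.1, -0.0]
finger_gap: 0.0852
finger_force: 0.0
time_s: 2.1
position: [0.4706, 0.0885, 0.2313]
eef_rot: [3.142, -0.0, -0.0]
ft_force: [1.3, -0.1, -1.0]
finger_gap: 0.0853
finger_force: 0.0
[-0.27037137  0.28594182 -0.01770785  1.93717941  0.00636287  0.91837614
 -1.86237382]
```

```bash

python3 -m inch '[[[0,0,-0.033],[0,-0.043,0],0.8],[[0,0,0],[0,-0.043,0.02],0.8],[[0,0,0],[0.005,-0.042,0.04],0.6],[[0,0,0],[0,0,0.05],0.6],[[0,0,0],[0,0,0.05],0.5],[[0,0,0],[0,0,0.04],0.5],[[0,0,0],[0,0,0.02],0.5],[[0,0,0],[0,0,0.007],0.5]]'
python3 -m inch '[[[0,0,0],[0,0,0],0.3],[[0,0,0],[0,0,0],0],[[0,0,0],[0,0,0],0],[[0,0,0],[0,0,0],0],[[0,0,0],[0,0,0],0],[[0,0,0],[0,0,0],0],[[0,0,0],[0,0,0],0],[[0,0,0],[0,0,0],0]]'
```

```text
time_s: 3.1
position: [0.4724, 0.2144, 0.003]
eef_rot: [3.14, 0.002, 0.033]
ft_force: [-1.3, 0.4, 0.8]
finger_gap: 0.0426
finger_force: 0.0
time_s: 4.1
position: [0.4737, 0.215, 0.0053]
eef_rot: [-3.141, -0.002, 0.033]
ft_force: [-0.9, -0.7, 8.4]
finger_gap: 0.0127
finger_force: 59.8
```

```bash

python3 -m inch '[[[0,0,0],[0,0,-0.03],0],[[0,0,0],[0,0,-0.045],0],[[0,0,0],[0,0,-0.045],0],[[0,0,-0.132],[0,0,0],0],[[0,0,0],[-0.017,0.06,0],0],[[0,0,0],[-0.016,0.06,0],0],[[0,0,0],[-0.016,0.06,0],0],[[0,0,0],[-0.016,0.06,0],0]]'
python3 -m inch '[[[0,0,0],[0,0.03,0],0],[[0,0,0],[0,0.017,0.01],0],[[0,0,0],[0,0,0.025],0],[[0,0,0],[0,0,0.025],0],[[0,0,0],[0,0,0.015],0],[[0,0,0],[0,0,0],0],[[0,0,0],[0,0,0],0],[[0,0,0],[0,0,0],0]]'
python3 - <<'E'
from h import *
from workcell import eyes
a=[]
for n,(x0,y0,x1,y1) in(("side",(200,140,340,245)),("top",(260,130,400,235))):
    d=eyes.get_image(n); pickle.dump(d,open(n+'1.pkl','wb')); a.append(cv2.resize(d['color'][y0:y1,x0:x1,::-1],(400*1,300)))
cv2.imwrite('pics/ins.png',np.hstack(a))
E
```

```text
time_s: 5.1
position: [0.4482, -0.0345, 0.1248]
eef_rot: [3.141, -0.001, 0.165]
ft_force: [0.8, -0.7, -0.7]
finger_gap: 0.0124
finger_force: 58.8
time_s: 6.1
position: [0.4566, -0.0788, 0.0499]
eef_rot: [3.141, -0.001, 0.165]
ft_force: [0.8, -0.4, -0.2]
finger_gap: 0.0129
finger_force: 58.9
```

View pics/ins.png

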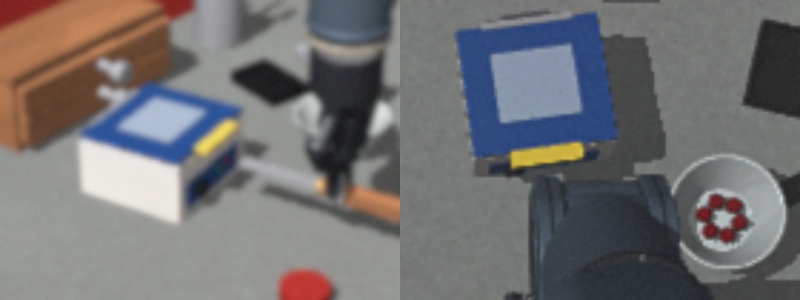

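```bash
python3 - <<'E'
from h import *
d=pickle.load(open('side1.pkl','rb'))
for z in(.045,.0557,.065): print(z,proj(d,(.571,-.0597,z)))
print(proj(d,(.4925,-.073,.0557)))
E
python3 -m inch '[[[0,0,0],[0.007,0,0],0],[[0,0,0],[0.007,0,0],0],[[0,0,0],[0.007,0,0],0],[[0,0,0],[0.007,0,0],0],[[0,0,0],[0.007,0,0],0],[[0,0,0],[0,0,-0.003],0],[[0,0,0],[0,0,-0.003],0],[[0,0,0],[0,0,-0.003],0]]'
```

```text
0.045 [285.26018369 198.51492292]
0.0557 [285.30024033 195.63763604]
0.065 [285.33532763 193.11729975]
[307.74149429 202.60175511]
time_s: 7.2
position: [0.4904, -0.0734, 0.0586]
eef_rot: [3.142, 0.0, 0.165]
ft_force: [-0.7, 0.4, 0.1]
finger_gap: 0.0123
finger_force: 58.9
```

```bash

python3 -m inch '[[[0,0,0],[0,0,-0.005],0],[[0,0,0],[0,0,-0.011],0],[[0,0,0],[0.001,0,-0.013],0],[[0,0,0],[0.004,0,-0.016],0],[[0,0,0],[0.003,0,-0.009],0],[[0,0,0],[0.004,0,-0.009],0],[[0,0,0],[0.005,0,-0.009],0],[[0,0,0],[0.005,0,-0.009],0]]'
python3 - <<'E'
from h import *
from workcell import eyes
a=[]
for n,(x0,y0,x1,y1) in(("side",(200,120,340,225)),("top",(260,130,400,235))):
    d=eyes.get_image(n); a.append(cv2.resize(d['color'][y0:y1,x0:x1,::-1],(400*1,300)))
cv2.imwrite('pics/lev.png',np.hstack(a))
E
```

```text
time_s: 8.2
position: [0.5126, -0.0696, 0.1397]
eef_rot: [-3.141, 0.0, 0.165]
ft_force: [-0.4, -0.4, -2.0]
finger_gap: 0.0125
finger_force: 58.7
```

View pics/lev.png

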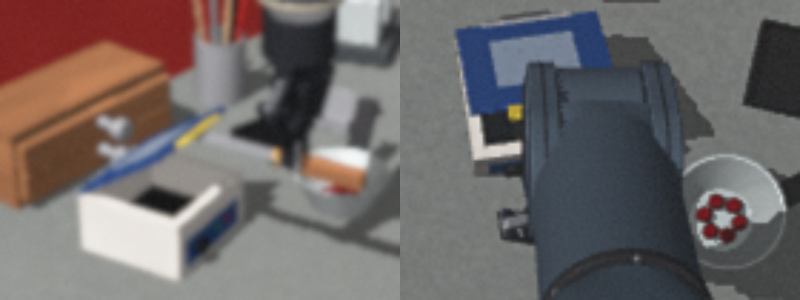

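The lid has been lifted by the blade tip to about 35°. The gripper is clear of it, so I'll continue along the arc.

```bash

python3 -m inch '[[[0,0,0],[0.006,0,-0.008],0],[[0,0,0],[0.0065,0,-0.008],0],[[0,0,0],[0.007,0,-0.007],0],[[0,0,0],[0.0075,0,-0.007],0],[[0,0,0],[0.008,0,-0.006],0],[[0,0,0],[0.0085,0,-0.0055],0],[[0,0,0],[0.009,0,-0.005],0],[[0,0,0],[0.009,0,-0.0045],0]]'
python3 -m inch '[[[0,0,0],[0.0095,0,-0.0035],0],[[0,0,0],[0.01,0,-0.003],0],[[0,0,0],[0.01,0,-0.002],0],[[0,0,0],[0.01,0,-0.001],0],[[0,0,0],[0.01,0,0],0],[[0,0,0],[0.01,0,0],0],[[0,0,0],[0.01,0,0.001],0],[[0,0,0],[0.01,0,0.001],0]]'
python3 - <<'E'
from h import *
from workcell import eyes
a=[]
for n,(x0,y0,x1,y1) in(("side",(180,90,340,210)),("top",(250,90,410,210))):
    d=eyes.get_image(n); a.append(cv2.resize(d['color'][y0:y1,x0:x1,::-1],(400*1,300)))
cv2.imwrite('pics/lev2.png',np.hstack(a))
E
```

```text
time_s: 9.3
position: [0.5736, -0.0594, 0.1905]
eef_rot: [-3.142, 0.0, 0.165]
ft_force: [-0.7, -0.1, -1.2]
finger_gap: 0.0123
finger_force: 58.7
time_s: 10.3
position: [0.652, -0.0465, 0.1976]
eef_rot: [3.142, 0.0, 0.165]
ft_force: [-0.1, -0.9, -1.0]
finger_gap: 0.0125
finger_force: 58.8
```

View pics/lev2.png

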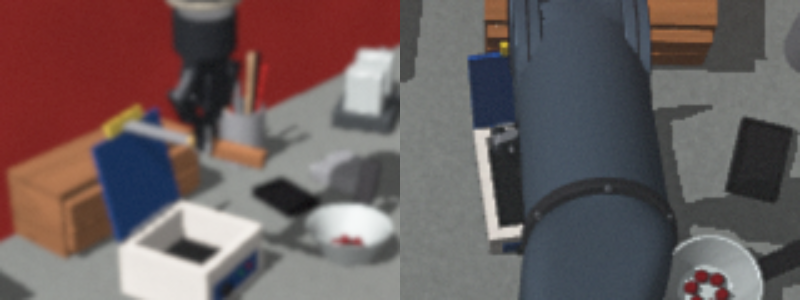

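```bash

python3 -m inch '[[[0,0,0],[-0.02,0,0],0],[[0,0,0],[-0.04,0,0],0],[[0,0,0],[-0.05,0,0],0],[[0,0,0],[-0.05,0,0],0],[[0,0,0.132],[0,0,0],0],[[0,0,0],[-0.005,-0.058,0.01],0],[[0,0,0],[-0.005,-0.058,0.02],0],[[0,0,0],[0,-0.058,0.03],0]]'
python3 -m inch '[[[0,0,0],[0,-0.058,0.02],0],[[0,0,0],[0,-0.056,0.02],0],[[0,0,0],[0,0,0.03],0],[[0,0,0],[0,0,0.03],0],[[0,0,0],[0,0,0.02],0],[[0,0,0],[0,0,0],0],[[0,0,0],[0,0,0],0],[[0,0,0],[0,0,0],0]]'
```

```text
time_s: 11.4
position: [0.4785, 0.1, 0.1396]
eef_rot: [-3.141, -0.003, 0.032]
ft_force: [1.5, -0.7, -1.2]
finger_gap: 0.0127
finger_force: 58.9
time_s: 12.4
position: [0.4749, 0.2125, 0.0201]
eef_rot: [-3.141, -0.002, 0.033]
ft_force: [-0.8, -0.2, -1.3]
finger_gap: 0.012
finger_force: 58.9
```

```bash

python3 -m inch '[[[0,0,0],[0,-0.002,0.0145],0],[[0,0,0],[0,0,0],0.3],[[0,0,0],[0,0,0],0.5],[[0,0,0],[0,0,0],0.5],[[0,0,0],[0,0,-0.04],0.5],[[0,0,0],[0,0,-0.06],0.5],[[0,0,0],[0,0,-0.06],0.5],[[0,0,0],[0,0,-0.06],0.5]]'
python3 -m inch '[[[0,0,0],[0.0113,0.0585,-0.02],0.5],[[0,0,0],[0.0113,0.0585,0],0.5],[[0,0,0],[0.0113,0.0585,0],0.5],[[0,0,0],[0.0113,0.0585,0],0.5],[[0,0,0],[0.0113,0.0585,0],0.5],[[0,0,0],[0.0113,0.0585,0],0.5],[[0,0,0],[0.0113,0.0585,0],0.5],[[0,0,0],[0.0113,0.0585,0],0.5]]'
python3 -m inch '[[[0,0,0],[0.0113,0.0585,0],0.5],[[0,0,0],[0.0113,0.0585,0],0.5],[[0,0,-0.157],[0,0,0],0.5],[[0,0,-0.156],[0,0,0],0.5],[[0.1745,0,0],[0,0,0],0.5],[[0.1745,0,0],[0,0,0],0.5],[[0.1745,0,0],[0,0,0],0.5],[[0.1745,0,0],[0,0,0],0.5]]'
python3 - <<'E'
from h import *
from workcell import arm,eyes
s=arm.observe();print(np.round(s['joints'],2))
for n in("side","top"): pickle.dump(eyes.get_image(n),open(n+'2.pkl','wb'))
d=pickle.load(open('top2.pkl','rb'));e=pickle.load(open('side2.pkl','rb'))
cv2.imwrite('pics/v2.png',np.hstack([cv2.resize(d['color'][90:300,150:450,::-1],(400,280)),cv2.resize(e['color'][80:290,150:450,::-1],(400,280))]))
E
```

```text
time_s: 13.4
position: [0.4738, 0.2141, 0.2268]
eef_rot: [-3.141, -0.0, 0.033]
ft_force: [1.5, 0.7, -1.0]
finger_gap: 0.0429
finger_force: 0.0
time_s: 14.4
position: [0.5799, -0.252, 0.2446]
eef_rot: [-3.141, -0.0, 0.033]
ft_force: [1.1, -0.2, 0.3]
finger_gap: 0.0426
finger_force: 0.0
time_s: 15.4
position: [0.6023, -0.3619, 0.2391]
eef_rot: [-2.45, -0.004, 0.339]
ft_force: [-72.9, 30.0, 35.6]
finger_gap: 0.0423
finger_force: 0.0
[ 0.77  1.04 -0.41  0.67 -0.12  1.99 -0.8 ]
```

View pics/v2.png

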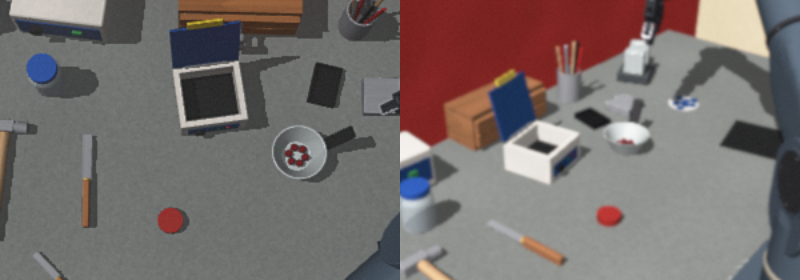

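```bash

python3 -m inch '[[[0,0,0],[0,0,0],0.5],[[0,0,0],[0,0,0],0.5],[[0,0,0],[0,0,0],0.5],[[0,0,0],[0,0,0],0.5],[[0,0,0],[0,0,0],0.5],[[0,0,0],[0,0,0],0.5],[[0,0,0],[0,0,0],0.5],[[0,0,0],[0,0,0],0.5]]'
python3 - <<'E'
from h import *
from workcell import arm,eyes
s=arm.observe();print(np.round(s['joints'],3),np.round(s['joint_velocities'],3),np.round(s['joint_torque'],1),np.round(s['ft_torque'],1))
for n in("side","top"):
    d=pickle.load(open(n+'2.pkl','rb')); p=s['position']; print(n,proj(d,p),proj(d,[.59,-.32,.071]))
E
```

```text
time_s: 16.5
position: [0.6015, -0.3609, 0.2401]
eef_rot: [-2.45, -0.005, 0.341]
ft_force: [0.5, -0.5, 0.6]
finger_gap: 0.0427
finger_force: 0.0
[ 0.767  1.037 -0.414  0.673 -0.124  1.988 -0.796] [-0.001 -0.001 -0.    -0.     0.001 -0.002 -0.002] [  -0.  -103.7   -5.7  -26.8   -2.5    2.7    0. ] [-0.6 -0.2  0. ]
side [335.33488589 110.68757173] [327.99825772 160.5536611 ]
top [439.48618479 171.99100557] [407.37545162 191.77050629]
```

```bash

python3 -m inch '[[[0,0.077,0],[0,0,0],0.5],[[0,0.077,0],[0,0,0],0.5],[[0,0.077,0],[0,0,0],0.5],[[0,0.077,0],[0,0,0],0.5],[[0,0.077,0],[0,0,0],0.5],[[0,0.077,0],[0,0,0],0.5],[[0,0.077,0],[0,0,0],0.5],[[0,0.071,0],[0,0,0],0.5]]'
cat >t.py <<'E'
from h import *
from workcell import arm
from scipy.spatial.transform import Rotation as Ro
s=arm.observe();R=Ro.from_euler('xyz',s['eef_rot']).as_matrix();p=np.array(s['position'])
print('j',np.round(s['joints'],2)); print('R',np.round(R,3).tolist())
cx=np.array([-.339,.941,0]);n=.766*cx+np.array([0,0,.643]);g=np.array([.5897,-.3201,.071])
if __name__=='__main__':
    print('y.n',R[:,1]@n); tcp=g+.019*R[:,2]; print('tcp goal',np.round(tcp,4),'shift tool',np.round(R.T@(tcp-p),4))
E
python3 t.py
```

```text
time_s: 17.5
position: [0.6013, -0.3614, 0.2402]
eef_rot: [-2.349, -0.463, -0.081]
ft_force: [-0.2, -0.2, -0.0]
finger_gap: 0.0425
finger_force: 0.0
j [ 1.13  0.87 -0.58  1.27 -0.45  1.32 -0.6 ]
R [[0.892, 0.26, 0.37], [-0.073, -0.725, 0.685], [0.447, -0.637, -0.628]]
y.n -1.0001938595881497
tcp goal [ 0.5967 -0.3071  0.0591] shift tool [-0.0889  0.0749  0.1492]
```

```bash

python3 -m inch '[[[0,0,0],[-0.03,0.025,0],0.5],[[0,0,0],[-0.03,0.025,0],0.5],[[0,0,0],[-0.029,0.025,0],0.5],[[0,0,0],[0,0,0.03],0.5],[[0,0,0],[0,0,0.03],0.5],[[0,0,0],[0,0,0.025],0.5],[[0,0,0],[0,0,0.015],0.5],[[0,0,0],[0,0,0],0.5]]'
python3 t.py
python3 - <<'E'
from h import *
from workcell import eyes
a=[]
for n,(x0,y0,x1,y1) in(("side",(270,110,390,210)),("top",(340,140,460,240))):
    d=eyes.get_image(n); a.append(cv2.resize(d['color'][y0:y1,x0:x1,::-1],(400,333),interpolation=cv2.INTER_CUBIC))
cv2.imwrite('pics/cupg.png',np.hstack(a))
E
```

```text
time_s: 18.5
position: [0.5785, -0.3396, 0.0896]
eef_rot: [-2.348, -0.461, -0.078]
ft_force: [-0.2, 0.0, -0.3]
finger_gap: 0.043
finger_force: 0.0
j [ 1.16  1.   -0.58  1.45 -0.43  1.08 -0.44]
R [[0.893, 0.262, 0.367], [-0.07, -0.724, 0.686], [0.445, -0.638, -0.628]]
y.n -1.0002034175393097
tcp goal [ 0.5967 -0.3071  0.0591] shift tool [0.0003 0.0007 0.0482]
```

View pics/cupg.png

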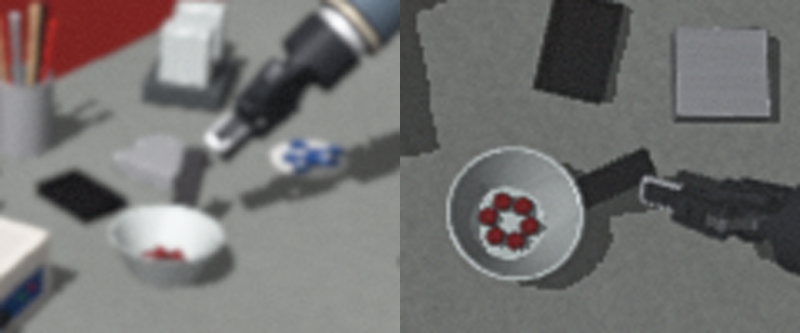

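```bash

python3 -m inch '[[[0,0,0],[0,0,0.02],0.5],[[0,0,0],[0,0,0.02],0.5],[[0,0,0],[0,0,0.008],0.5],[[0,0,0],[0,0,0],0.2],[[0,0,0],[0,0,0],0],[[0,0,0],[0,0,0],0],[[0,0,0],[0,0,0],0],[[0,0,0],[0,0,0],0]]'
python3 t.py
```

```text
time_s: 19.6
position: [0.5961, -0.3083, 0.0607]
eef_rot: [-2.349, -0.462, -0.079]
ft_force: [-3.6, -1.8, 6.7]
finger_gap: 0.0096
finger_force: 58.7
j [ 1.12  1.03 -0.59  1.51 -0.44  0.98 -0.43]
R [[0.892, 0.261, 0.369], [-0.071, -0.725, 0.685], [0.446, -0.637, -0.628]]
y.n -1.0001935108121416
tcp goal [ 0.5967 -0.3071  0.0591] shift tool [-0.0002  0.0003  0.0021]
```

```bash
cat >plan.py <<'E'
# usage: plan.py n lipx lipy lipz beta_deg [heading_deg]  : lip in polisher frame (mm); prints n rows from the present pose
import sys,os; from h import *
from workcell import arm
from scipy.spatial.transform import Rotation as Ro, Slerp
s=arm.observe();R=Ro.from_euler('xyz',s['eef_rot']);p=np.array(s['position'])
yaw0=np.radians(109.8);lip=np.array([.058,0,.046])
if not os.path.exists('rel.npz'):
    C=Ro.from_euler('z',yaw0); L=np.array([.5585,-.2335,0])+C.apply(lip)
    np.savez('rel.npz',q=(R.inv()*C).as_quat(),l=R.inv().apply(L-p))
r=np.load('rel.npz');q=Ro.from_quat(r['q']);l=r['l'];P=np.array([.675,-.0425,0]);Rp=Ro.from_euler('z',.165)
Lc=p+R.apply(l);Cc=R*q; print('now lip(pol)',np.round(1e3*Rp.inv().apply(Lc-P),1),'cup x axis',np.round(Rp.inv().apply(Cc.apply([1,0,0])),3),'j',np.round(s['joints'],2))
if len(sys.argv)>1:
    a=[float(v) for v in sys.argv[1:]];n=int(a[0]);h=a[5] if len(a)>5 else 90
    Cg=Rp*Ro.from_euler('z',h,degrees=True)*Ro.from_euler('y',a[4],degrees=True);Lg=P+Rp.apply(np.array(a[1:4])/1e3)
    sl=Slerp([0,1],Ro.concatenate([R,Cg*q.inv()]))
    Rk,pk=R,p
    for k in range(1,n+1):
        Rn=sl(k/n);pn=Lc+(Lg-Lc)*k/n-Rn.apply(l)
        print('[%s,%s]'%(np.round((Rk.inv()*Rn).as_rotvec(),3).tolist(),np.round(Rk.inv().apply(pn-pk),4).tolist()));Rk,pk=Rn,pn
    print('end tcp',np.round(pk,3),'z',np.round(Rk.apply([0,0,1]),2))
E
python3 plan.py; python3 plan.py 8 -8 -150 150 0
python3 -m inch '[[[0,0,0],[0.0022,-0.0032,-0.0031],0],[[0,0,0],[0.0045,-0.0064,-0.0063],0],[[0,0,0],[0.0067,-0.0095,-0.0094],0],[[0,0,0],[0.0067,-0.0095,-0.0094],0],[[0,0,0],[0.0067,-0.0095,-0.0094],0],[[0,0,0],[0.0067,-0.0095,-0.0094],0],[[0,0,0],[0.0067,-0.0095,-0.0094],0],[[0,0,0],[0.0045,-0.0064,-0.0063],0]]'
python3 plan.py 8 -8 -30 148 0
```

```text
now lip(pol) [-156.7 -112.2   46. ] cup x axis [-0.18   0.984 -0.   ] j [ 1.12  1.03 -0.59  1.51 -0.44  0.98 -0.43]
now lip(pol) [-156.7 -112.2   46. ] cup x axis [-0.18   0.984 -0.   ] j [ 1.12  1.03 -0.59  1.51 -0.44  0.98 -0.43]
[[-0.01, 0.014, 0.014],[0.0204, -0.002, -0.0042]]
[[-0.01, 0.014, 0.014],[0.0204, -0.0023, -0.0039]]
[[-0.01, 0.014, 0.014],[0.0204, -0.0026, -0.0036]]
[[-0.01, 0.014, 0.014],[0.0204, -0.0029, -0.0033]]
[[-0.01, 0.014, 0.014],[0.0204, -0.0032, -0.003]]
[[-0.01, 0.014, 0.014],[0.0203, -0.0035, -0.0027]]
[[-0.01, 0.014, 0.014],[0.0203, -0.0039, -0.0024]]
[[-0.01, 0.014, 0.014],[0.0202, -0.0042, -0.0021]]
end tcp [ 0.725 -0.329  0.165] z [ 0.49  0.61 -0.63]
time_s: 20.6
position: [0.5965, -0.3077, 0.1608]
eef_rot: [-2.349, -0.462, -0.079]
ft_force: [0.8, 0.2, -3.1]
finger_gap: 0.0095
finger_force: 58.5
now lip(pol) [-156.2 -111.7  146.1] cup x axis [-0.18   0.984 -0.   ] j [ 1.13  0.9  -0.6   1.47 -0.46  1.1  -0.51]
[[-0.01, 0.014, 0.014],[0.0115, -0.0052, 0.013]]
[[-0.01, 0.014, 0.014],[0.0112, -0.0055, 0.0131]]
[[-0.01, 0.014, 0.014],[0.0109, -0.0059, 0.0133]]
[[-0.01, 0.014, 0.014],[0.0105, -0.0062, 0.0134]]
[[-0.01, 0.014, 0.014],[0.0102, -0.0065, 0.0135]]
[[-0.01, 0.014, 0.014],[0.0099, -0.0069, 0.0136]]
[[-0.01, 0.014, 0.014],[0.0096, -0.0072, 0.0137]]
[[-0.01, 0.014, 0.014],[0.0092, -0.0075, 0.0138]]
end tcp [ 0.705 -0.211  0.163] z [ 0.49  0.61 -0.63]
```

```bash

python3 -m inch '[[[-0.01,0.014,0.014],[0.0115,-0.0052,0.013],0],[[-0.01,0.014,0.014],[0.0112,-0.0055,0.013],0],[[-0.01,0.014,0.014],[0.011,-0.006,0.0133],0],[[-0.01,0.014,0.014],[0.0105,-0.0062,0.0134],0],[[-0.01,0.014,0.014],[0.0102,-0.0065,0.0135],0],[[-0.01,0.014,0.014],[0.01,-0.007,0.0136],0],[[-0.01,0.014,0.014],[0.0096,-0.0072,0.0137],0],[[-0.01,0.014,0.014],[0.0092,-0.0075,0.0138],0]]'
python3 plan.py 8 -8 -26 118 40
```

```text
time_s: 21.6
position: [0.705, -0.2104, 0.1618]
eef_rot: [-2.35, -0.46, -0.257]
ft_force: [0.8, -0.1, -2.8]
finger_gap: 0.0092
finger_force: 58.5
now lip(pol) [ -8.4 -29.5 147.2] cup x axis [-0.003  1.     0.   ] j [ 0.97  0.86 -0.64  1.59 -0.62  0.76 -0.64]
[[-0.071, 0.0, -0.05],[0.003, -0.0072, -0.0042]]
[[-0.071, 0.0, -0.05],[0.0029, -0.0075, -0.0041]]
[[-0.071, 0.0, -0.05],[0.0028, -0.0078, -0.004]]
[[-0.071, 0.0, -0.05],[0.0028, -0.0081, -0.0039]]
[[-0.071, 0.0, -0.05],[0.0027, -0.0084, -0.0038]]
[[-0.071, 0.0, -0.05],[0.0027, -0.0087, -0.0038]]
[[-0.071, 0.0, -0.05],[0.0027, -0.009, -0.0038]]
[[-0.071, 0.0, -0.05],[0.0027, -0.0093, -0.0038]]
end tcp [ 0.697 -0.165  0.22 ] z [ 0.57  0.09 -0.82]
```

```bash

python3 -m inch '[[[-0.071,0,-0.05],[0.003,-0.0072,-0.0042],0],[[-0.071,0,-0.05],[0.003,-0.0075,-0.0041],0],[[-0.071,0,-0.05],[0.0028,-0.0078,-0.004],0],[[-0.071,0,-0.05],[0.0028,-0.0081,-0.004],0],[[-0.071,0,-0.05],[0.0027,-0.0084,-0.0038],0],[[-0.071,0,-0.05],[0.0027,-0.0087,-0.0038],0],[[-0.071,0,-0.05],[0.0027,-0.009,-0.0038],0],[[-0.071,0,-0.05],[0.0027,-0.0093,-0.0038],0]]'
python3 plan.py 8 -8 -22 88 65
```

```text
time_s: 22.6
position: [0.6968, -0.1649, 0.2204]
eef_rot: [3.136, -0.614, 0.17]
ft_force: [0.8, -0.3, -3.6]
finger_gap: 0.0093
finger_force: 58.7
now lip(pol) [ -9.  -25.4 118.7] cup x axis [-0.003  0.768 -0.641] j [ 0.53  0.46 -0.34  1.91 -0.39  0.24 -0.78]
[[-0.045, 0.0, -0.032],[0.0009, -0.0061, -0.0011]]
[[-0.045, 0.0, -0.032],[0.0009, -0.0064, -0.0012]]
[[-0.045, 0.0, -0.032],[0.001, -0.0066, -0.0012]]
[[-0.045, 0.0, -0.032],[0.001, -0.0068, -0.0012]]
[[-0.045, 0.0, -0.032],[0.001, -0.007, -0.0013]]
[[-0.045, 0.0, -0.032],[0.0011, -0.0072, -0.0014]]
[[-0.045, 0.0, -0.032],[0.0011, -0.0074, -0.0014]]
[[-0.045, 0.0, -0.032],[0.0012, -0.0075, -0.0015]]
end tcp [ 0.688 -0.11   0.222] z [ 0.63 -0.25 -0.74]
```

```bash

python3 -m inch '[[[-0.022,0,-0.016],[0.0005,-0.003,-0.0005],0],[[-0.022,0,-0.016],[0.0005,-0.003,-0.0005],0],[[-0.022,0,-0.016],[0.0005,-0.003,-0.0005],0],[[-0.022,0,-0.016],[0.0005,-0.003,-0.0006],0],[[-0.022,0,-0.016],[0.0005,-0.0032,-0.0006],0],[[-0.022,0,-0.016],[0.0005,-0.0032,-0.0006],0],[[-0.022,0,-0.016],[0.0005,-0.0033,-0.0006],0],[[-0.022,0,-0.016],[0.0005,-0.0033,-0.0006],0]]'
python3 plan.py 8 -8 -22 88 65
```

```text
time_s: 23.6
position: [0.6946, -0.1397, 0.2268]
eef_rot: [2.877, -0.589, 0.324]
ft_force: [0.8, -0.0, -2.6]
finger_gap: 0.0095
finger_force: 58.7
now lip(pol) [ -8.7 -24.1 106.5] cup x axis [-0.014  0.614 -0.789] j [-0.1   0.42  0.34  2.01 -1.09  0.17 -0.14]
[[-0.024, 0.001, -0.015],[0.0002, -0.0036, -0.0005]]
[[-0.024, 0.001, -0.015],[0.0002, -0.0037, -0.0006]]
[[-0.024, 0.001, -0.015],[0.0002, -0.0037, -0.0006]]
[[-0.024, 0.001, -0.015],[0.0002, -0.0038, -0.0006]]
[[-0.024, 0.001, -0.015],[0.0003, -0.0039, -0.0006]]
[[-0.024, 0.001, -0.015],[0.0003, -0.0039, -0.0007]]
[[-0.024, 0.001, -0.015],[0.0003, -0.004, -0.0007]]
[[-0.024, 0.001, -0.015],[0.0003, -0.004, -0.0007]]
end tcp [ 0.688 -0.11   0.222] z [ 0.63 -0.25 -0.74]
```

```bash
sed -i 's/^# usage.*/# usage: plan.py n lipx lipy lipz beta phi (deg; lip in polisher frame mm, phi: rim azimuth of the pour, which heads to polisher +y)/; s/^yaw0=.*/yaw0=np.radians(109.8);F=float(sys.argv[6]) if len(sys.argv)>6 else 0.;f=np.radians(F);lip=np.array([.058*np.cos(f),.058*np.sin(f),.046])/; s/^Lc=.*Cc=R\*q;/l=l+q.apply(lip-[.058,0,.046]);Lc=p+R.apply(l);Cc=R*q;/; s/^    a=.*/    a=[float(v) for v in sys.argv[1:]];n=int(a[0])/; s/^    Cg=.*Lg=/    Cg=Rp*Ro.from_euler("z",90,degrees=True)*Ro.from_euler("y",a[4],degrees=True)*Ro.from_euler("z",-F,degrees=True);Lg=/' plan.py
python3 plan.py 8 -15 -28 120 35 -30
```

```text
now lip(pol) [ 20.5 -28.7 112.3] cup x axis [-0.014  0.614 -0.789] j [-0.1   0.42  0.34  2.01 -1.09  0.17 -0.14]
[[0.062, -0.032, -0.024],[0.002, 0.0044, 0.004]]
[[0.062, -0.032, -0.024],[0.0019, 0.0041, 0.0041]]
[[0.062, -0.032, -0.024],[0.0018, 0.0038, 0.0042]]
[[0.062, -0.032, -0.024],[0.0017, 0.0035, 0.0043]]
[[0.062, -0.032, -0.024],[0.0016, 0.0033, 0.0045]]
[[0.062, -0.032, -0.024],[0.0016, 0.003, 0.0047]]
[[0.062, -0.032, -0.024],[0.0015, 0.0028, 0.0049]]
[[0.062, -0.032, -0.024],[0.0015, 0.0026, 0.0051]]
end tcp [ 0.73  -0.157  0.204] z [ 0.2   0.28 -0.94]
```

```bash

python3 -m inch '[[[0.031,-0.016,-0.012],[0.001,0.0022,0.002],0],[[0.031,-0.016,-0.012],[0.001,0.0022,0.002],0],[[0.031,-0.016,-0.012],[0.001,0.002,0.002],0],[[0.031,-0.016,-0.012],[0.001,0.002,0.002],0],[[0.031,-0.016,-0.012],[0.001,0.002,0.002],0],[[0.031,-0.016,-0.012],[0.001,0.002,0.002],0],[[0.031,-0.016,-0.012],[0.001,0.002,0.002],0],[[0.031,-0.016,-0.012],[0.001,0.0018,0.002],0]]'
python3 plan.py 8 -15 -28 120 35 -30
```

```text
time_s: 24.6
position: [0.714, -0.1528, 0.22]
eef_rot: [3.087, -0.449, 0.406]
ft_force: [0.9, -1.3, -1.9]
finger_gap: 0.0094
finger_force: 58.7
now lip(pol) [  3.8 -28.3 117.4] cup x axis [-0.264  0.698 -0.666] j [-0.05  0.55  0.49  1.73 -0.84  0.7  -0.24]
[[0.03, -0.017, -0.012],[0.0007, 0.0016, 0.0023]]
[[0.03, -0.017, -0.012],[0.0007, 0.0016, 0.0023]]
[[0.03, -0.017, -0.012],[0.0007, 0.0015, 0.0024]]
[[0.03, -0.017, -0.012],[0.0007, 0.0014, 0.0024]]
[[0.03, -0.017, -0.012],[0.0007, 0.0014, 0.0025]]
[[0.03, -0.017, -0.012],[0.0007, 0.0013, 0.0025]]
[[0.03, -0.017, -0.012],[0.0006, 0.0013, 0.0026]]
[[0.03, -0.017, -0.012],[0.0006, 0.0012, 0.0026]]
end tcp [ 0.73  -0.157  0.204] z [ 0.2   0.28 -0.94]
```

```bash
python3 plan.py 8 -15 -28 112 48 -30
```

```text
now lip(pol) [  3.8 -28.3 117.4] cup x axis [-0.264  0.698 -0.666] j [-0.05  0.55  0.49  1.73 -0.84  0.7  -0.24]
[[0.005, -0.025, -0.022],[0.0019, -0.0011, 0.0011]]
[[0.005, -0.025, -0.022],[0.002, -0.0011, 0.0012]]
[[0.005, -0.025, -0.022],[0.002, -0.0012, 0.0013]]
[[0.005, -0.025, -0.022],[0.002, -0.0012, 0.0013]]
[[0.005, -0.025, -0.022],[0.002, -0.0013, 0.0014]]
[[0.005, -0.025, -0.022],[0.002, -0.0013, 0.0014]]
[[0.005, -0.025, -0.022],[0.002, -0.0014, 0.0015]]
[[0.005, -0.025, -0.022],[0.002, -0.0014, 0.0016]]
end tcp [ 0.726 -0.136  0.215] z [ 0.23  0.07 -0.97]
```

```bash

python3 -m inch '[[[0.005,-0.025,-0.022],[0.002,-0.001,0.001],0],[[0.005,-0.025,-0.022],[0.002,-0.001,0.001],0],[[0.005,-0.025,-0.022],[0.002,-0.001,0.0013],0],[[0.005,-0.025,-0.022],[0.002,-0.0012,0.0013],0],[[0.005,-0.025,-0.022],[0.002,-0.0013,0.0014],0],[[0.005,-0.025,-0.022],[0.002,-0.0013,0.0014],0],[[0.005,-0.025,-0.022],[0.002,-0.0014,0.0015],0],[[0.005,-0.025,-0.022],[0.002,-0.0014,0.0015],0]]'
python3 plan.py 8 -15 -26 100 62 -30
```

```text
time_s: 25.6
position: [0.7267, -0.1372, 0.2153]
eef_rot: [3.065, -0.235, 0.579]
ft_force: [0.5, 0.3, -2.0]
finger_gap: 0.0091
finger_force: 58.7
now lip(pol) [-14.6 -29.6 112.2] cup x axis [-0.499  0.577 -0.647] j [-0.16  0.64  0.59  1.53 -0.61  0.92 -0.36]
[[-0.027, -0.012, -0.007],[0.0015, -0.0033, -0.0005]]
[[-0.027, -0.012, -0.007],[0.0015, -0.0033, -0.0005]]
[[-0.027, -0.012, -0.007],[0.0016, -0.0033, -0.0005]]
[[-0.027, -0.012, -0.007],[0.0016, -0.0034, -0.0005]]
[[-0.027, -0.012, -0.007],[0.0016, -0.0034, -0.0005]]
[[-0.027, -0.012, -0.007],[0.0016, -0.0035, -0.0006]]
[[-0.027, -0.012, -0.007],[0.0016, -0.0035, -0.0006]]
[[-0.027, -0.012, -0.007],[0.0017, -0.0035, -0.0006]]
end tcp [ 0.722 -0.107  0.217] z [ 0.27 -0.17 -0.95]
```

```bash

python3 -m inch '[[[-0.027,-0.012,-0.007],[0.0015,-0.0033,-0.0005],0],[[-0.027,-0.012,-0.007],[0.0015,-0.0033,-0.0005],0],[[-0.027,-0.012,-0.007],[0.0016,-0.0033,-0.0005],0],[[-0.027,-0.012,-0.007],[0.0016,-0.0034,-0.0005],0],[[-0.027,-0.012,-0.007],[0.0016,-0.0034,-0.0005],0],[[-0.027,-0.012,-0.007],[0.0016,-0.0035,-0.0006],0],[[-0.027,-0.012,-0.007],[0.0016,-0.0035,-0.0006],0],[[-0.027,-0.012,-0.007],[0.0017,-0.0035,-0.0006],0]]'
python3 plan.py 8 -15 -24 88 80 -30
python3 - <<'E'
from h import *
from workcell import eyes
a=[]
for n,(x0,y0,x1,y1) in(("side",(180,60,360,210)),("top",(240,90,420,240))):
    d=eyes.get_image(n); a.append(cv2.resize(d['color'][y0:y1,x0:x1,::-1],(400,333),interpolation=cv2.INTER_CUBIC))
cv2.imwrite('pics/pour.png',np.hstack(a))
E
```

```text
time_s: 26.6
position: [0.7215, -0.1073, 0.2173]
eef_rot: [2.841, -0.132, 0.616]
ft_force: [0.6, -0.3, -1.5]
finger_gap: 0.0094
finger_force: 58.7
now lip(pol) [-14.7 -26.1  99.8] cup x axis [-0.497  0.406 -0.767] j [-0.44  0.64  0.76  1.64 -0.45  0.73 -0.53]
[[-0.034, -0.015, -0.01],[0.0021, -0.0042, -0.0012]]
[[-0.034, -0.015, -0.01],[0.0022, -0.0043, -0.0012]]
[[-0.034, -0.015, -0.01],[0.0022, -0.0043, -0.0013]]
[[-0.034, -0.015, -0.01],[0.0022, -0.0043, -0.0013]]
[[-0.034, -0.015, -0.01],[0.0022, -0.0044, -0.0013]]
[[-0.034, -0.015, -0.01],[0.0023, -0.0044, -0.0013]]
[[-0.034, -0.015, -0.01],[0.0023, -0.0045, -0.0014]]
[[-0.034, -0.015, -0.01],[0.0023, -0.0045, -0.0014]]
end tcp [ 0.715 -0.068  0.214] z [ 0.32 -0.44 -0.84]
```

View pics/pour.png

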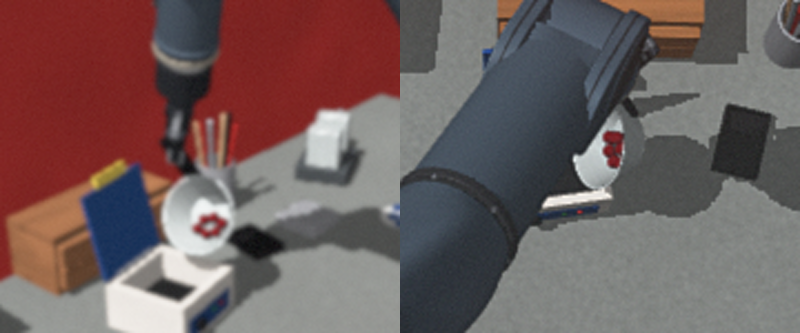

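```bash

python3 -m inch '[[[-0.034,-0.015,-0.01],[0.0021,-0.0042,-0.0012],0],[[-0.034,-0.015,-0.01],[0.0022,-0.0043,-0.0012],0],[[-0.034,-0.015,-0.01],[0.0022,-0.0043,-0.0013],0],[[-0.034,-0.015,-0.01],[0.0022,-0.0043,-0.0013],0],[[-0.034,-0.015,-0.01],[0.0022,-0.0044,-0.0013],0],[[-0.034,-0.015,-0.01],[0.0023,-0.0044,-0.0013],0],[[-0.034,-0.015,-0.01],[0.0023,-0.0045,-0.0014],0],[[-0.034,-0.015,-0.01],[0.0023,-0.0045,-0.0014],0]]'
cat >beads.py <<'E'
from h import *
from workcell import eyes
P=np.array([.675,-.0425,0]);c,s=np.cos(.165),np.sin(.165)
for n in("side","top"):
    d=eyes.get_image(n); pickle.dump(d,open(n+'3.pkl','wb'))
    for q in blobs(d,(0,120,60),(8,255,255),(200,120,420,235),4)+blobs(d,(172,120,60),(179,255,255),(200,120,420,235),4):
        x,y,w,h=cv2.boundingRect(q); m=np.array([x+w/2,y+h/2]); v=plane(d,m,.031)-P
        print(n,m,w,h,cv2.contourArea(q),'pol@31',np.round([1e3*(c*v[0]+s*v[1]),1e3*(-s*v[0]+c*v[1])]))
E
python3 beads.py; python3 plan.py 8 -15 -22 84 98 -30
```

```text
time_s: 27.7
position: [0.715, -0.068, 0.2139]
eef_rot: [2.567, 0.01, 0.637]
ft_force: [-0.3, 0.2, -2.6]
finger_gap: 0.0091
finger_force: 58.7
side [222.  135.5] 44 31 787.0 pol@31 [ 372. -308.]
side [297. 127.] 32 14 207.5 pol@31 [ 150. -545.]
side [262. 131.] 14 22 195.5 pol@31 [ 256. -432.]
side [271.  125.5] 4 11 17.0 pol@31 [ 254. -501.]
side [278. 124.] 2 8 5.5 pol@31 [ 236. -531.]
side [270. 170.] 10 10 18.0 pol@31 [  48. -158.]
top [322.5 162.5] 9 9 16.0 pol@31 [ -4. -45.]
top [311.5 158.5] 5 5 11.0 pol@31 [ 12. -16.]
top [313.5 164.5] 5 5 10.5 pol@31 [ -6. -19.]
top [324. 155.] 4 4 5.0 pol@31 [ 18. -53.]
now lip(pol) [-15.2 -22.   87.2] cup x axis [-0.504  0.153 -0.85 ] j [-0.79  0.78  1.02  1.74 -0.3   0.59 -0.75]
[[-0.036, -0.015, -0.009],[0.0022, -0.0038, -0.0023]]
[[-0.036, -0.015, -0.009],[0.0022, -0.0038, -0.0023]]
[[-0.036, -0.015, -0.009],[0.0022, -0.0038, -0.0023]]
[[-0.036, -0.015, -0.009],[0.0023, -0.0038, -0.0023]]
[[-0.036, -0.015, -0.009],[0.0023, -0.0039, -0.0023]]
[[-0.036, -0.015, -0.009],[0.0023, -0.0039, -0.0023]]
[[-0.036, -0.015, -0.009],[0.0023, -0.0039, -0.0024]]
[[-0.036, -0.015, -0.009],[0.0023, -0.0039, -0.0024]]
end tcp [ 0.708 -0.027  0.206] z [ 0.36 -0.68 -0.64]
```

```bash

python3 -m inch '[[[-0.036,-0.015,-0.009],[0.0022,-0.0038,-0.0023],0],[[-0.036,-0.015,-0.009],[0.0022,-0.0038,-0.0023],0],[[-0.036,-0.015,-0.009],[0.0022,-0.0038,-0.0023],0],[[-0.036,-0.015,-0.009],[0.0023,-0.0038,-0.0023],0],[[-0.036,-0.015,-0.009],[0.0023,-0.0039,-0.0023],0],[[-0.036,-0.015,-0.009],[0.0023,-0.0039,-0.0023],0],[[-0.036,-0.015,-0.009],[0.0023,-0.0039,-0.0024],0],[[-0.036,-0.015,-0.009],[0.0023,-0.0039,-0.0024],0]]'
python3 beads.py; python3 plan.py 8 -15 -18 86 112 -30
```

```text
time_s: 28.8
position: [0.7082, -0.0285, 0.2067]
eef_rot: [2.276, 0.148, 0.613]
ft_force: [1.1, -0.3, -2.3]
finger_gap: 0.0093
finger_force: 58.9
side [210.5 142. ] 21 18 160.5 pol@31 [ 373. -234.]
top [304. 166.] 6 12 11.5 pol@31 [-7.  9.]
top [309.  176.5] 4 3 4.0 pol@31 [-39.  -1.]
now lip(pol) [-14.6 -22.5  83.4] cup x axis [-0.498 -0.125 -0.858] j [-1.04  1.04  1.24  1.79 -0.24  0.53 -0.93]
[[-0.027, -0.012, -0.007],[0.0019, -0.0028, -0.0026]]
[[-0.027, -0.012, -0.007],[0.0019, -0.0028, -0.0026]]
[[-0.027, -0.012, -0.007],[0.0019, -0.0028, -0.0026]]
[[-0.027, -0.012, -0.007],[0.0019, -0.0027, -0.0026]]
[[-0.027, -0.012, -0.007],[0.0019, -0.0027, -0.0026]]
[[-0.027, -0.012, -0.007],[0.0019, -0.0027, -0.0026]]
[[-0.027, -0.012, -0.007],[0.0019, -0.0027, -0.0026]]
[[-0.027, -0.012, -0.007],[0.0019, -0.0027, -0.0026]]
end tcp [0.703 0.005 0.196] z [ 0.38 -0.81 -0.45]
```

```bash

python3 -m inch '[[[-0.027,-0.012,-0.007],[0.0019,-0.0028,-0.0026],0],[[-0.027,-0.012,-0.007],[0.0019,-0.0028,-0.0026],0],[[-0.027,-0.012,-0.007],[0.0019,-0.0028,-0.0026],0],[[-0.027,-0.012,-0.007],[0.0019,-0.0028,-0.0026],0],[[-0.027,-0.012,-0.007],[0.0019,-0.0028,-0.0026],0],[[-0.027,-0.012,-0.007],[0.0019,-0.0028,-0.0026],0],[[0,0,0],[0,0,0],0],[[0,0,0],[0,0,0],0]]'
python3 beads.py; python3 plan.py 8 -15 -26 90 60 -30
```

```text
time_s: 29.9
position: [0.704, -0.0049, 0.201]
eef_rot: [2.109, 0.223, 0.578]
ft_force: [-0.6, -0.5, -2.0]
finger_gap: 0.0096
finger_force: 58.8
side [243.5 133.5] 51 27 622.5 pol@31 [ 307. -370.]
side [297. 127.] 32 14 206.5 pol@31 [ 150. -545.]
side [271.  125.5] 4 11 18.0 pol@31 [ 254. -501.]
side [277.5 124. ] 3 8 4.0 pol@31 [ 238. -530.]
top [303.5 162.5] 5 5 10.5 pol@31 [4. 9.]
top [310.  176.5] 4 3 4.0 pol@31 [-40.  -4.]
top [290.  166.5] 4 5 4.0 pol@31 [-3. 48.]
now lip(pol) [-15.1 -21.2  87.1] cup x axis [-0.497 -0.273 -0.824] j [-1.12  1.22  1.33  1.78 -0.22  0.55 -1.02]
[[0.095, 0.041, 0.025],[-0.0062, 0.0096, 0.0081]]
[[0.095, 0.041, 0.025],[-0.0062, 0.0096, 0.008]]
[[0.095, 0.041, 0.025],[-0.0062, 0.0096, 0.0079]]
[[0.095, 0.041, 0.025],[-0.0062, 0.0097, 0.0079]]
[[0.095, 0.041, 0.025],[-0.0062, 0.0097, 0.0078]]
[[0.095, 0.041, 0.025],[-0.0062, 0.0097, 0.0077]]
[[0.095, 0.041, 0.025],[-0.0062, 0.0097, 0.0076]]
[[0.095, 0.041, 0.025],[-0.0061, 0.0097, 0.0076]]
end tcp [ 0.722 -0.111  0.206] z [ 0.27 -0.13 -0.95]
```

```bash

python3 -m inch '[[[0.095,0.041,0.025],[-0.005,0.0084,0.0065],0],[[0.095,0.041,0.025],[-0.005,0.0084,0.0065],0],[[0.095,0.041,0.025],[-0.005,0.0084,0.0065],0],[[0.095,0.041,0.025],[-0.0055,0.0085,0.0063],0],[[0.095,0.041,0.025],[-0.0055,0.0085,0.0062],0],[[0.095,0.041,0.025],[-0.0057,0.0087,0.006],0],[[0.095,0.041,0.025],[-0.0057,0.009,0.0058],0],[[0.095,0.041,0.025],[-0.006,0.009,0.0056],0]]'
python3 beads.py; python3 plan.py 16 -15 -35 150 0 -10
```

```text
time_s: 31.0
position: [0.7186, -0.0976, 0.2103]
eef_rot: [2.882, -0.153, 0.614]
ft_force: [-0.0, -0.0, -2.8]
finger_gap: 0.009
finger_force: 58.8
side [230.5 135.5] 61 31 976.0 pol@31 [ 342. -326.]
side [297. 127.] 32 14 206.5 pol@31 [ 150. -545.]
side [265. 129.] 8 18 61.0 pol@31 [ 256. -456.]
side [271.  125.5] 4 11 17.0 pol@31 [ 254. -501.]
side [277.5 124. ] 3 8 6.0 pol@31 [ 238. -530.]
now lip(pol) [-37.1 -19.4  99. ] cup x axis [-0.493  0.441 -0.75 ] j [-0.4   0.63  0.72  1.65 -0.47  0.74 -0.52]
[[0.05, 0.029, 0.036],[-0.0047, 0.0082, 0.0009]]
[[0.05, 0.029, 0.036],[-0.0046, 0.008, 0.0008]]
[[0.05, 0.029, 0.036],[-0.0044, 0.0078, 0.0008]]
[[0.05, 0.029, 0.036],[-0.0043, 0.0076, 0.0008]]
[[0.05, 0.029, 0.036],[-0.0041, 0.0074, 0.0007]]
[[0.05, 0.029, 0.036],[-0.004, 0.0072, 0.0007]]
[[0.05, 0.029, 0.036],[-0.0039, 0.007, 0.0007]]
[[0.05, 0.029, 0.036],[-0.0038, 0.0068, 0.0008]]
[[0.05, 0.029, 0.036],[-0.0037, 0.0066, 0.0008]]
[[0.05, 0.029, 0.036],[-0.0036, 0.0064, 0.0008]]
[[0.05, 0.029, 0.036],[-0.0035, 0.0062, 0.0009]]
[[0.05, 0.029, 0.036],[-0.0034, 0.0059, 0.001]]
[[0.05, 0.029, 0.036],[-0.0034, 0.0057, 0.001]]
[[0.05, 0.029, 0.036],[-0.0033, 0.0055, 0.0011]]
[[0.05, 0.029, 0.036],[-0.0033, 0.0053, 0.0013]]
[[0.05, 0.029, 0.036],[-0.0032, 0.0051, 0.0014]]
end tcp [ 0.713 -0.212  0.165] z [ 0.37  0.68 -0.63]
```

```bash
python3 plan.py 12 -15 -40 150 0 -30
```

```text
now lip(pol) [-17.2 -17.9  96.1] cup x axis [-0.493  0.441 -0.75 ] j [-0.4   0.63  0.72  1.65 -0.47  0.74 -0.52]
[[0.078, 0.033, 0.02],[-0.0048, 0.0104, 0.0024]]
[[0.078, 0.033, 0.02],[-0.0046, 0.01, 0.0022]]
[[0.078, 0.033, 0.02],[-0.0044, 0.0097, 0.002]]
[[0.078, 0.033, 0.02],[-0.0042, 0.0094, 0.0019]]
[[0.078, 0.033, 0.02],[-0.004, 0.009, 0.0018]]
[[0.078, 0.033, 0.02],[-0.0038, 0.0086, 0.0017]]
[[0.078, 0.033, 0.02],[-0.0037, 0.0082, 0.0017]]
[[0.078, 0.033, 0.02],[-0.0035, 0.0078, 0.0017]]
[[0.078, 0.033, 0.02],[-0.0033, 0.0075, 0.0017]]
[[0.078, 0.033, 0.02],[-0.0032, 0.0071, 0.0018]]
[[0.078, 0.033, 0.02],[-0.0031, 0.0067, 0.0019]]
[[0.078, 0.033, 0.02],[-0.0029, 0.0063, 0.002]]
end tcp [ 0.737 -0.199  0.165] z [ 0.12  0.77 -0.63]
```

```bash

python3 -m inch '[[[0.078,0.033,0.02],[-0.0048,0.0104,0.0024],0],[[0.078,0.033,0.02],[-0.0046,0.01,0.0022],0],[[0.078,0.033,0.02],[-0.0044,0.0097,0.002],0],[[0.078,0.033,0.02],[-0.0042,0.0094,0.0019],0],[[0.078,0.033,0.02],[-0.004,0.009,0.0018],0],[[0.078,0.033,0.02],[-0.0038,0.0086,0.0017],0],[[0.078,0.033,0.02],[-0.0037,0.0082,0.0017],0],[[0,0,0],[0,0,0],0]]'
python3 plan.py 8 -100 -100 150 0 -30
```

```text
time_s: 32.1
position: [0.7314, -0.1681, 0.1883]
eef_rot: [-2.815, -0.37, 0.46]
ft_force: [-0.8, 0.0, -0.5]
finger_gap: 0.0091
finger_force: 59.0
now lip(pol) [-16.1 -26.2 122.6] cup x axis [-0.506  0.783 -0.362] j [ 0.2   0.79  0.38  1.32 -0.8   1.26 -0.23]
[[0.048, 0.022, 0.013],[-0.0138, 0.0077, -0.0055]]
[[0.048, 0.022, 0.013],[-0.0136, 0.0074, -0.0058]]
[[0.048, 0.022, 0.013],[-0.0133, 0.007, -0.0062]]
[[0.048, 0.022, 0.013],[-0.0131, 0.0067, -0.0065]]
[[0.048, 0.022, 0.013],[-0.0128, 0.0063, -0.0068]]
[[0.048, 0.022, 0.013],[-0.0126, 0.0059, -0.0071]]
[[0.048, 0.022, 0.013],[-0.0123, 0.0055, -0.0073]]
[[0.048, 0.022, 0.013],[-0.012, 0.0051, -0.0075]]
end tcp [ 0.663 -0.273  0.165] z [ 0.12  0.77 -0.63]
```

```bash

python3 -m inch '[[[0.048,0.022,0.013],[-0.0138,0.0077,-0.0055],0],[[0.048,0.022,0.013],[-0.0136,0.0074,-0.0058],0],[[0.048,0.022,0.013],[-0.0133,0.007,-0.0062],0],[[0.048,0.022,0.013],[-0.0131,0.0067,-0.0065],0],[[0.048,0.022,0.013],[-0.0128,0.0063,-0.0068],0],[[0.048,0.022,0.013],[-0.0126,0.006,-0.0071],0],[[0.048,0.022,0.013],[-0.0123,0.0055,-0.0073],0],[[0.048,0.022,0.013],[-0.012,0.005,-0.0075],0]]'
python3 beads.py; python3 plan.py 8 -146 -111 60 0 -30
```

```text
time_s: 33.1
position: [0.6649, -0.2683, 0.1664]
eef_rot: [-2.35, -0.466, 0.269]
ft_force: [0.6, -0.2, -2.2]
finger_gap: 0.0092
finger_force: 59.0
side [234.5 135.5] 69 31 1298.5 pol@31 [ 328. -335.]
side [294.5 127. ] 27 14 189.5 pol@31 [ 159. -540.]
side [271.  125.5] 4 11 18.0 pol@31 [ 254. -501.]
side [278. 124.] 2 8 5.5 pol@31 [ 236. -531.]
top [309.  176.5] 4 3 4.0 pol@31 [-39.  -1.]
now lip(pol) [-99.5 -98.2 149.4] cup x axis [-0.501  0.865 -0.   ] j [ 0.56  1.    0.25  1.12 -0.9   1.67 -0.14]
[[-0.0, 0.0, 0.0],[-0.0103, 0.0059, 0.0044]]
[[-0.0, 0.0, 0.0],[-0.0103, 0.0059, 0.0044]]
[[-0.0, 0.0, 0.0],[-0.0103, 0.0059, 0.0044]]
[[-0.0, 0.0, 0.0],[-0.0103, 0.0059, 0.0044]]
[[-0.0, 0.0, 0.0],[-0.0103, 0.0059, 0.0044]]
[[-0.0, 0.0, 0.0],[-0.0103, 0.0059, 0.0044]]
[[-0.0, 0.0, 0.0],[-0.0103, 0.0059, 0.0044]]
[[-0.0, 0.0, 0.0],[-0.0103, 0.0059, 0.0044]]
end tcp [ 0.619 -0.291  0.075] z [ 0.12  0.77 -0.63]
```

```bash

python3 -m inch '[[[0,0,0],[-0.0103,0.0059,0.0044],0],[[0,0,0],[-0.0103,0.0059,0.0044],0],[[0,0,0],[-0.0103,0.0059,0.0044],0],[[0,0,0],[-0.0103,0.0059,0.0044],0],[[0,0,0],[-0.0103,0.0059,0.0044],0],[[0,0,0],[-0.0103,0.0059,0.0044],0],[[0,0,0],[-0.0103,0.0059,0.0044],0],[[0,0,0],[-0.0103,0.0059,0.0044],0]]'
sed -i 's/(0,120,60)/(0,70,22)/;s/(172,120,60)/(165,70,22)/;s/(200,120,420,235)/(270,140,420,245) if n=="top" else (215,165,370,215)/g' beads.py
python3 beads.py; python3 plan.py 4 -146 -111 47 0 -30
```

```text
time_s: 34.2
position: [0.6208, -0.2896, 0.0763]
eef_rot: [-2.348, -0.468, 0.267]
ft_force: [0.1, 0.7, -1.1]
finger_gap: 0.0088
finger_force: 59.0
top [304. 169.] 6 6 14.5 pol@31 [-15.  10.]
top [304.  162.5] 6 5 14.0 pol@31 [4. 7.]
top [292.5 175.5] 7 9 8.5 pol@31 [-30.  45.]
top [309.5 176. ] 5 4 6.0 pol@31 [-38.  -3.]
top [291.  166.5] 4 5 4.5 pol@31 [-3. 46.]
now lip(pol) [-145.4 -109.9   61. ] cup x axis [-0.503  0.865  0.001] j [ 0.61  1.08  0.24  1.23 -0.88  1.58  0.03]
[[-0.001, -0.0, 0.001],[-0.0018, 0.0023, 0.0019]]
[[-0.001, -0.0, 0.001],[-0.0018, 0.0023, 0.0019]]
[[-0.001, -0.0, 0.001],[-0.0018, 0.0023, 0.0019]]
[[-0.001, -0.0, 0.001],[-0.0018, 0.0023, 0.0019]]
end tcp [ 0.619 -0.291  0.062] z [ 0.12  0.77 -0.63]
```

```bash

python3 -m inch '[[[0,0,0],[-0.0018,0.0023,0.0019],0],[[0,0,0],[-0.0018,0.0023,0.0019],0],[[0,0,0],[-0.0018,0.0023,0.0019],0],[[0,0,0],[-0.0018,0.0023,0.0019],0],[[0,0,0],[-0.0004,0.0006,0.0006],0],[[0,0,0],[0,0,0],0],[[0,0,0],[0,0,0],0],[[0,0,0],[0,0,0],0]]'
python3 plan.py
```

```text
time_s: 35.3
position: [0.6205, -0.2906, 0.0625]
eef_rot: [-2.348, -0.468, 0.267]
ft_force: [0.2, 0.4, -1.9]
finger_gap: 0.0092
finger_force: 59.0
now lip(pol) [-174.2 -118.9   47.5] cup x axis [-0.503  0.864 -0.001] j [ 0.61  1.09  0.24  1.22 -0.88  1.57  0.04]
```

```bash

python3 -m inch '[[[0,0,0],[-0.0005,0.0006,0.0006],0],[[0,0,0],[-0.0005,0.0006,0.0006],0],[[0,0,0],[0,0,0],0],[[0,0,0],[0,0,0],0.1],[[0,0,0],[0,0,0],0.3],[[0,0,0],[0,0,0],0.5],[[0,0,0],[0,0,0],0.5],[[0,0,0],[0,0,0],0.5]]'
python3 -m inch '[[[0,0,0],[0,0,-0.01],0.5],[[0,0,0],[0,0,-0.02],0.5],[[0,0,0],[0,0,-0.03],0.5],[[0,0,0],[0,0,-0.03],0.5],[[0,0,0],[0,0,-0.03],0.5],[[0,0,0],[0,0,-0.03],0.5],[[0,0,0],[0,0,0],0.5],[[0,0,0],[0,0,0],0.5]]'
python3 beads.py
python3 - <<'E'
from h import *
a=[]
for n,(x0,y0,x1,y1) in(("side",(190,110,350,280)),("top",(200,100,430,270))):
    d=pickle.load(open(n+'3.pkl','rb')); c=d['color'][y0:y1,x0:x1,::-1]
    c=np.clip(255*(c/255.)**.6,0,255).astype(np.uint8); a.append(cv2.resize(c,None,fx=420/170,fy=420/170,interpolation=cv2.INTER_CUBIC)[:, :400] if n=="side" else cv2.resize(c,(400,296)))
h=420; a=[cv2.copyMakeBorder(q,0,h-q.shape[0],0,0,cv2.BORDER_CONSTANT) for q in a]
cv2.imwrite('pics/final.png',np.hstack(a))
E
```

```text
time_s: 36.3
position: [0.6202, -0.2906, 0.0602]
eef_rot: [-2.348, -0.467, 0.267]
ft_force: [-0.1, -0.9, -0.7]
finger_gap: 0.0427
finger_force: 0.0
time_s: 37.3
position: [0.6027, -0.4058, 0.1537]
eef_rot: [-2.347, -0.468, 0.267]
ft_force: [0.3, 0.1, -0.0]
finger_gap: 0.0429
finger_force: 0.0
top [292.5 176. ] 7 8 4.0 pol@31 [-31.  45.]
top [304. 166.] 6 12 26.0 pol@31 [-7.  9.]
top [309.  176.5] 6 5 9.0 pol@31 [-39.  -1.]
top [291.5 175. ] 5 8 7.5 pol@31 [-28.  48.]
```

View pics/final.png

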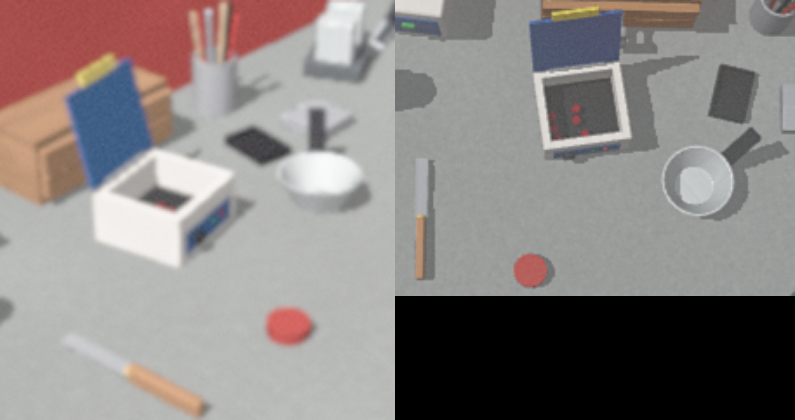

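The cup is upright and empty, the lid is open and the blade lies flat. Beads show in the basin at about (551–584, 109–133) in the crop. One numeric check will confirm there are no strays.

```bash
python3 - <<'E'
from h import *
a=pickle.load(open('top0.pkl','rb'))['color'].astype(int);d=pickle.load(open('top3.pkl','rb'));b=d['color'].astype(int)
def red(i): return ((i[...,0]-np.maximum(i[...,1],i[...,2]))>14).astype(np.uint8)
m=red(b)&(1-cv2.dilate(red(a),np.ones((3,3),np.uint8))); m[:80]=0
n,_,st,c=cv2.connectedComponentsWithStats(m)
for k in range(1,n):
    if st[k,4]>=4: print(np.round(c[k],1),st[k].tolist())
r=b[155:185,284:318]; print('\n'.join(' '.join('%2d'%v for v in row) for row in (r[...,0]-np.maximum(r[...,1],r[...,2])).clip(0,99)[5:27,2:30]))
E
```

```text
[303.7 165.4] [301, 160, 6, 12, 56]
[289.9 166. ] [287, 164, 6, 5, 22]
[292.  175.6] [289, 171, 7, 10, 37]
[308.7 176.1] [306, 174, 6, 5, 24]
[216.  247.5] [216, 236, 1, 24, 24]
 3  1  0  1  0  0  0  2  3  1  0  0  0  0  0  0 27 60 64 43  8  2  0  0  0  0  0  0
 4  0  0  0  0  1  2  2  0  2  0  0  3  0  0 17 62 74 73 73 22  0  0  1  2  0  1  0
 5  3  0  0  0  1  0  2  1  0  1  1  0  0  0 37 68 73 72 71 37  8  1  0  4  2  0  0
 6  0  0  4  3  1  0  0  0  0  1  0  0  0  0 24 60 70 66 56 26  3  0  1  0  2  0  1
 4  0  8 25 28 20  3  0  1  0  0  0  1  0  0  2 48 49 41 29 12  3  0  0  0  2  2  0
 5  7 18 31 31 36 20  3  0  0  3  1  0  0  0  0  3 15 25  5  0  0  1  0  0  0  0  0
 4 16 21 31 34 28 23  3  0  0  0  1  3  0  0  0  8 20 33 16  1  0  0  0  0  0  0  0
 6 14 17 29 34 28 20  4  0  0  0  0  0  0  0  1 52 66 70 62 21  2  0  0  0  0  0  0
 5  8 11 20 21 22  7  0  1  1  0  2  0  1  0 13 62 74 74 71 40 11  0  1  0  1  2  0
 5  4  3  9  9  8  0  0  0  0  0  0  0  0  0 22 59 72 73 69 39  2  0  1  0  0  2  0
 6  4  1  0  1  0  0  0  0  0  0  0  1  1  0  6 50 61 57 40 30  4  0  1  0  0  0  
[... 225 characters left out ...]
0  0  0  0  0  0  0  0  0  0
 5  5 10 21 28 32 31 24  3  0  0  0  0  0  0  0  0  0  0  0  0  5 20 23 16  0  0  1
 3  5 10 14 24 26 22 19  1  0  0  2  2  0  0  0  0  0  0  0  3 40 68 73 66 21  0  0
 5  3  2  1 11 17 11  4  3  0  0  0  1  1  0  0  0  0  0  0 22 63 73 74 74 37  9  0
 7  5  5  0  0  4 17 23 20 12  0  0  1  0  0  0  0  0  1  0 15 61 71 64 59 24  6  3
 4  7  6  2  0 22 28 32 28 25  4  1  0  1  0  1  0  3  2  0  6 34 39 35 29 11  4  4
 8  8  5  4  4 22 27 31 25 23  8  0  1  2  4  2  4  4  4  4  5  5  3  5  5  4  4  5
 8  7  7  1  3 11 11 19 19 19 12  5  5  6  7  7  4  5  7  4  5  5  4  4  5  2  5  6
 7  6  6  5  1  4  4  4  5  4  4  6  6  6  7  6  6  5  6  6  7  7  5  4  6  6  4  5
```

All six beads are in the basin: three are well lit and three are in shadow along the left wall. There are no strays on the bench.

```bash
python3 -c "
from workcell import ticket; print(ticket.close_job())"
```

```text
the job is handed in; nothing more can be done
None
```

The job is handed in at about 37 s: I levered the lid open with the blade until it leaned back, all six beads are in the basin, and the blade (lying flat) and the empty cup (standing upright, turned about 20°) were let go about where they started, with no bystander touched.

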